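Make up two gift kits in packing trays

ROBOT

A 7-joint arm with a two-finger parallel gripper is mounted at the origin on a cart in front of the work surface, level with it; the furniture and walls round the work are solid. World frame = base frame: x ahead of the robot, y to its left, z up, the work surface at z = 0. Lengths are in m, angles in rad, forces in N, time in s.
With the tool pointing down it reaches from about 0.4 to 0.85 m from the base axis. Payload 10.4 kg.
Tool frame: the origin (TCP) lies at the very end of the fingers, on their centre line; the grasp point (between the pads) lies 19 mm behind it; x points along the fingers, z is the direction in which the jaws open and shut, and the axes are right-handed (so a half turn about x gives the same grasp; the last joint's range is limited). The gripper opens to 85 mm and grips with 20 to 120 N. Pads are 22 mm wide; open, the fingers measure 114 mm over their backs; the gripper's body (76 mm by 85 mm) begins 54 mm behind the grasp point. The pads swing forward as they close: fully open they stand 13 mm farther back than shut.
Start: joints at [1.269, 0.332, -0.065, 1.46, 0.022, 1.35, -0.088], TCP at [0.172, -0.601, 0.231] pointing down, gripper open.
Joint ranges: [-2.6, 2.6], [-0.5, 2.12], [-1.47, 1.34], [0.16, 2.42], [-1.27, 4.41], [0.06, 2.06], [-2.6, 2.6]. Speed limits (rad/s): [2.22, 2.22, 2.79, 2.79, 3.14, 3.14, 3.14].

INTERFACE

Orientations are given as a unit quaternion [x, y, z, w].
In Python, from workcell import telemetry, viewer, manip, spot_in, mark_of gives the robot as it stands. The module is installed in compiled form; this text tells all that it offers.
- The arm moves only by the shell command python3 -m crank 'ROWS' [FORCE]. ROWS is JSON, a list of rows, each a list of 3 entries, a list of its own where there are three numbers: the closure, from 0 (fully open) to 1 (shut), then the shift along the world's x, y, z in cm, then the turn, a rotation vector about the world's x, y, z in rad. A call has 1 to 12 rows; each row shifts and turns the commanded pose from where the row before left it; what a row does not reach is not made up. A row lasts 1/12 s, in which the tool goes at most 41.7 mm and 7.16 degrees, less where a joint would pass 70% of its speed; a pose out of reach is approached as far as the arm can. A call with a gripper value outside its range is refused whole. The fingers move at their own pace and stop on an object; FORCE is the grip in N (left out, the last holds). Time passes only in rows, so rows that do not move let the fingers close. It gives the time, the measured TCP pose, the force and the opening at its end, in the units of the state.
- telemetry.get_obs(): the state, without advancing time (a new reading comes with each control period).
- viewer.camera(name): name is "scene" or "top"; returns a dict with "frame" (400x640x3 uint8, red, green, blue), "intrinsics" (3x3 intrinsics, pixels), "cam_to_world" (4x4, takes a point from camera to world coordinates). Camera axes: x right, y up, looking along -z (the intrinsics and any distortion apply to the point x, -y, -z); pixel columns grow to the right and rows downward; lengths in m; the calibration is good to about 2 mm. A picture is of the moment at which its call begins. There is no depth.
- manip.hand_in(): hands the job in, once; it reports no verdict.
Trained networks look in a picture, given as the dict that the camera call returned (one of the last four; its "shot" number tells which), for a name from the list of things; names that differ only in an ending like _2 or _b are one class to them, and where a whole thing is asked for, a point or a joint stands for the part that bears it (a point fixed in the world has none). Each returns a list of dicts, best first, with "conf" (0 to 1); they miss things now and then, are a little off and sometimes report something else, mostly with a low value. They report only what shows in the picture. A call takes as long as a camera call. They do not tell look-alikes from the thing itself.
- spot_in(thing, picture): "location" ([x, y, z] in m, in the coordinates of the camera as it stood for that picture, good to about 4 mm: the middle of the surface that is visible of it).
- mark_of(thing, picture): "location" ([x, y, z] in m, in the coordinates of the camera as it stood for that picture, good to about 4 mm: a listed point, or the origin of a listed thing).
The state is a dict: "clock": time; "joint_pos": joint angles; "joint_velocities": joint speeds; "tau": joint torques, N m; "position": TCP position; "ee_rot": TCP orientation; "ft_force": force on the tool from outside, world axes, zero at the start; "torque": the same for the moment, N m; "grip_width": opening from 0.0 (shut) to 1.0 (fully open).
Only numpy, scipy, OpenCV 4.12 (cv2) and the standard library are available. Lean on these libraries where they do the work, as an engineer would, in place of code of your own. Each camera call takes 0.05 s, during which the arm holds its last target. There are 200 camera calls.

TASK

Make up the two gift kits from the stock on the counter. The three-compartment tray gets the tall wide jar in the middle compartment, with the carton in one end compartment and the small cheese block in the other; the two-compartment tray gets the squat jar and the slim jar, one in each compartment. Everything must stand upright on its compartment's floor, and the foil-lidded tub stays where it is.

Things in the scene. Friction and masses are not known exactly. Their poses are not given: they have to be found in the camera images.
- long_tray: Low open wooden packing tray with three equal compartments in a row, 108 x 288 mm outside, fixed to the counter. Origin: centre of its underside. Its y axis runs along the row: compartment centres at y = -94, 0 and +94 mm (x = 0). Each compartment is 96 mm (x) by 88 mm (y) inside; floor 8 mm above the counter; all walls and dividers are 6 mm thick and their top is 20 mm above the counter (12 mm above the floor).
- short_tray: Low open wooden packing tray like the long one but with two compartments, 108 x 194 mm outside, fixed to the counter. Origin: centre of its underside. Its y axis runs along the row: compartment centres at y = -47 and +47 mm (x = 0). Compartments, floor (8 mm) and walls (6 mm thick, top 20 mm above the counter) as in the long tray.
- tall_jar: The tallest, wide round glass jar (green screw lid), 63 mm in diameter, 109 mm high, about 0.35 kg. Origin: centre of its underside; z axis up along it. Starts upright on the counter.
- squat_jar: Squat round jar (red screw lid), 62 mm in diameter, 86 mm high, about 0.36 kg. Origin: centre of its underside; z axis up along it. Starts upright on the counter.
- slim_jar: Slim round shaker jar (red cap), 45 mm in diameter, 106 mm high, about 0.11 kg. Origin: centre of its underside; z axis up along it. Starts upright on the counter.
- carton: Small closed upright cardboard carton, 57 mm along its x, 63 mm along its y, 70 mm high, about 0.14 kg. Origin: centre of its underside; z axis up along it. Starts upright on the counter.
- cheese_block: Small firm block of yellow cheese, 41 mm along its x, 56 mm along its y, 31 mm high, with slightly uneven faces, about 0.07 kg; not the larger orange block on the wire cutter. Origin: centre of its underside; z axis up along it. Starts upright on the counter.
- foil_tub: Round tapered tub with a foil lid, 72 mm across the rim, 71 mm high. It stands among the stock but belongs to neither kit. Origin: centre of its underside, z up. Round the work stand a wire cutter with a raised bow (left of y = +0.39, up to about 0.3 m high), a scale (right of y = -0.31 beyond x = 0.52, 96 mm high) and bottles up to 190 mm high beyond x = 0.78.
Not all that is in view belongs to the job. What is shaped like the cheese_block but purple is not meant.

How it is judged:
By the outcome, as a careful person would: the job done as asked, in the order asked, and still so for the second after the job is handed in, with the robot touching nothing.
It also fails if it takes over 115 s, if anything falls off the work surface, if the arm or the gripper's body presses on something with over 40 N, if the wrist force passes 120 N, or if a joint passes its speed limit or range.

## Working session

There is one attempt and no reset: what is moved stays moved. The work goes in short steps, Python scripts to look and compute and a shell command to move; the robot and the scene stay as the last step left them, time stands still between calls to the robot, and variables do not carry over. Pictures are saved under pics/ and viewed, about 12 in all and at most 16, crops included, and the job is handed in when it is done.

```bash
mkdir -p pics
cat > h.py <<'E'
import numpy as np, cv2
from workcell import telemetry, viewer, manip, spot_in, mark_of
def w(cam,p): return (cam["cam_to_world"]@np.r_[p,1])[:3]
def px(cam,P):
    c=np.linalg.inv(cam["cam_to_world"])@np.r_[P,1]
    u=cam["intrinsics"]@np.array([c[0],-c[1],-c[2]]); return u[:2]/u[2]
def plane(cam,u,v,z):
    d=np.linalg.inv(cam["intrinsics"])@np.array([u,v,1.]); d=np.array([d[0],-d[1],-d[2]])
    M=cam["cam_to_world"]; d=M[:3,:3]@d; o=M[:3,3]; return o+d*(z-o[2])/d[2]
def save(cam,n): cv2.imwrite(f"pics/{n}.png",cam["frame"][:,:,::-1])
E
python3 - <<'E'
from h import *
np.set_printoptions(precision=3,suppress=True)
for n in("scene","top"):
    c=viewer.camera(n); save(c,n+"0"); print(n,c["cam_to_world"],c["intrinsics"].tolist(),[k for k in c])
    for t in "long_tray short_tray tall_jar squat_jar slim_jar carton cheese_block foil_tub".split():
        print(t,[(w(c,d["location"]).round(3).tolist(),round(d["conf"],2),px(c,w(c,d["location"])).round().tolist()) for d in mark_of(t,c)[:3]])
o=telemetry.get_obs(); print(o)
E
```

```text
scene [[-0.785  0.444 -0.431  0.062]
 [-0.619 -0.578  0.532  0.537]
 [-0.013  0.685  0.729  0.917]
 [ 0.     0.     0.     1.   ]] [[362.2973605859329, 0.0, 322.0730913497201], [0.0, 362.2973605859329, 200.63613177201674], [0.0, 0.0, 1.0]] ['frame', 'intrinsics', 'cam_to_world', 'shot']
long_tray [([0.446, -0.16, -0.003], 0.9, [365.0, 218.0])]
short_tray [([0.448, 0.177, 0.002], 0.95, [298.0, 288.0])]
tall_jar [([0.612, 0.097, -0.004], 0.76, [275.0, 243.0])]
squat_jar [([0.592, 0.327, -0.0], 0.59, [223.0, 298.0])]
slim_jar [([0.669, 0.217, 0.002], 0.6, [234.0, 257.0])]
carton [([0.694, -0.013, 0.003], 0.65, [280.0, 209.0])]
cheese_block [([0.761, 0.242, -0.001], 0.74, [208.0, 248.0]), ([0.587, -0.018, -0.0], 0.73, [305.0, 223.0]), ([0.618, -0.121, 0.001], 0.68, [317.0, 201.0])]
foil_tub [([0.67, -0.236, 0.001], 0.63, [325.0, 177.0])]
top [[ 0.019  0.986 -0.164  0.401]
 [-1.     0.018 -0.011 -0.118]
 [-0.008  0.164  0.986  1.255]
 [ 0.     0.     0.     1.   ]] [[395.5306764618642, 0.0, 321.9276927784805], [0.0, 395.5306764618642, 192.68790287737124], [0.0, 0.0, 1.0]] ['frame', 'intri
[... 362 characters left out ...]
, 166.0])]
cheese_block [([0.615, -0.123, 0.001], 0.74, [328.0, 191.0]), ([0.585, -0.024, -0.0], 0.73, [297.0, 200.0]), ([0.761, 0.241, 0.003], 0.61, [217.0, 145.0])]
foil_tub [([0.667, -0.234, -0.002], 0.97, [362.0, 176.0])]
{'clock': 0.9, 'joint_pos': array([ 1.269,  0.332, -0.065,  1.46 ,  0.022,  1.35 , -0.089]), 'joint_velocities': array([ 0.   ,  0.001,  0.   , -0.003, -0.002,  0.001,  0.001]), 'tau': array([ -0.   , -62.521,   0.049, -39.182,   0.016,   0.002,  -0.   ]), 'position': array([ 0.172, -0.601,  0.231]), 'ee_rot': array([ 0.426,  0.565, -0.426,  0.565]), 'ft_force': array([-0.306, -0.37 , -0.589]), 'torque': array([-0.01 , -0.013, -0.011]), 'grip_width': 1.0013342905608922}
```

Run:
```python
import cv2
a=cv2.imread("pics/top0.png")[110:290,150:420]; cv2.imwrite("pics/t1.png",cv2.resize(a,None,fx=2.9,fy=2.9,interpolation=cv2.INTER_CUBIC))
a=cv2.imread("pics/scene0.png")[120:340,180:440]; cv2.imwrite("pics/s1.png",cv2.resize(a,None,fx=2.7,fy=2.7,interpolation=cv2.INTER_CUBIC))
```

```text
(no output)
```

View pics/t1.png

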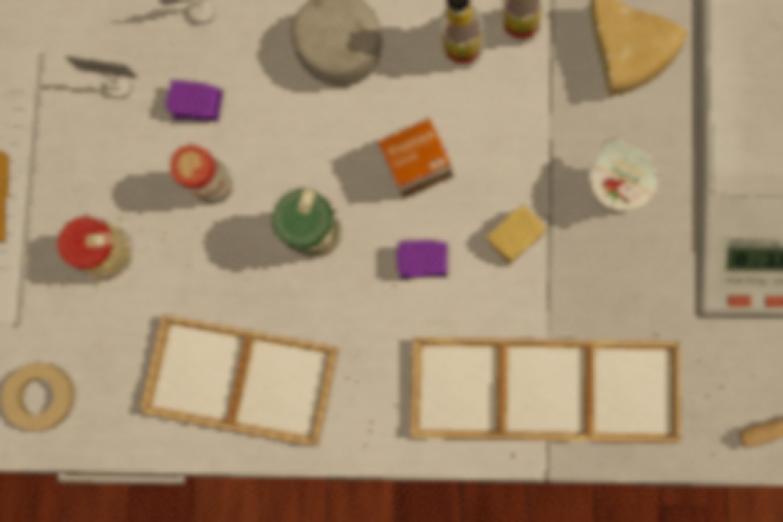

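View pics/s1.png

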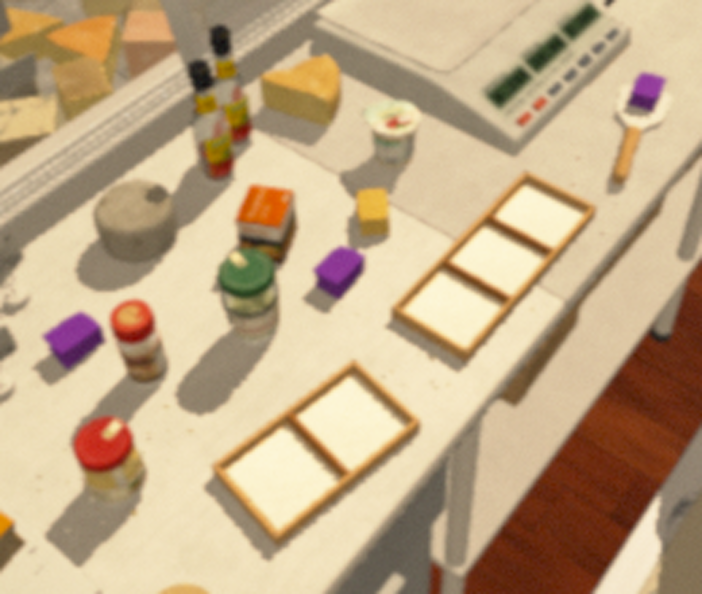

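The real cheese is the yellow block at about (0.616, -0.122), and the purple blocks are decoys. Next I'll refine the tray, carton and cheese poses from colour outlines.

```bash
cat >> h.py <<'E'
from scipy.spatial.transform import Rotation as R
def blob(c,lo,hi,uv,rad):
    hsv=cv2.cvtColor(c["frame"],cv2.COLOR_RGB2HSV); m=cv2.inRange(hsv,np.array(lo),np.array(hi))
    k=np.zeros_like(m); cv2.circle(k,tuple(int(round(a)) for a in uv),rad,255,-1); m&=k
    n,l,s,ce=cv2.connectedComponentsWithStats(m); i=1+np.argmax(s[1:,4])
    cs,_=cv2.findContours((l==i).astype(np.uint8),cv2.RETR_EXTERNAL,cv2.CHAIN_APPROX_NONE)
    return max(cs,key=len)[:,0,:],s[i,4]
def rect(c,cnt,z):
    P=np.array([plane(c,u,v,z)[:2] for u,v in cnt]).astype(np.float32)*1000
    return cv2.minAreaRect(P),P
E
python3 - <<'E'
from h import *
np.set_printoptions(precision=4,suppress=True)
c=viewer.camera("top"); f=c["frame"]
for n,P in dict(green=(.612,.099,.109),red=(.59,.329,.086),redslim=(.67,.215,.106),carton=(.695,-.012,.07),cheese=(.616,-.122,.031)).items():
    uv=px(c,np.array(P))
    rg=dict(green=((45,60,30),(95,255,255)),red=((165,120,80),(180,255,255)),carton=((4,150,120),(14,255,255)),cheese=((15,95,100),(32,255,255)))
    k=rg["red" if n=="redslim" else n]
    lo,hi=k
    if n=="redslim": lo,hi=(0,120,80),(10,255,255)
    try:
        cnt,a=blob(c,lo,hi,uv,18); r,p=rect(c,cnt,P[2]); print(n,a,uv,r,f[int(uv[1]),int(uv[0])], cv2.minEnclosingCircle(p))
    except Exception as e: print(n,e,uv,cv2.cvtColor(f,cv2.COLOR_RGB2HSV)[int(uv[1])-3:int(uv[1])+4:3,int(uv[0])-3:int(uv[0])+4:3].tolist())
# tray floors (bright)
g=f.min(2)
for n,P in dict(L=[(.446,-.158+s) for s in(-.094,0,.094)],S=[(.449,.172+s) for s in (-.047,.047)]).items():
    for x,y in P:
        uv=px(c,np.array([x,y,.008])); k=np.zeros(g.shape,np.uint8); cv2.circle(k,tuple(int(round(a)) for a in uv),22,255,-1)
        t=int(np.median(g[int(uv[1])-5:int(uv[1])+6,int(uv[0])-5:int(uv[0])+6]))-25
        m=((g>t)*255).astype(np.uint8)&k; q,l,s,_=cv2.connectedComponentsWithStats(m); i=1+np.argmax(s[1:,4])
        cs,_=cv2.findContours((l==i).astype(np.uint8),cv2.RETR_EXTERNAL,cv2.CHAIN_APPROX_NONE)
        print(n,x,y,rect(c,max(cs,key=len)[:,0,:],.008)[0])
# which way jaws
print(R.from_quat(telemetry.get_obs()["ee_rot"]).as_matrix())
E
```

```text
green 116 [252.6465 184.6484] ((610.1747436523438, 98.69190979003906), (38.490230560302734, 43.670448303222656), 47.230308532714844) [72 97 58] ((606.7422485351562, 97.23387145996094), 23.381732940673828)
red attempt to get argmax of an empty sequence [177.3337 191.9249] [[[4, 190, 161], [3, 195, 158], [3, 199, 155]], [[3, 194, 159], [3, 199, 156], [11, 139, 165]], [[3, 199, 159], [3, 203, 156], [11, 140, 168]]]
redslim 127 [214.9938 165.0712] ((663.4636840820312, 210.85235595703125), (45.946815490722656, 41.88804244995117), 47.864280700683594) [178 139  83] ((663.646240234375, 210.90171813964844), 24.128387451171875)
carton 318 [292.1711 161.1144] ((690.6596069335938, -12.912818908691406), (54.796791076660156, 59.560455322265625), 24.927534103393555) [169  93  34] ((690.911376953125, -12.94863510131836), 37.05792236328125)
cheese 244 [327.3699 189.177 ] ((614.3272094726562, -123.20108795166016), (42.4925537109375, 58.2213249206543), 45.718135833740234) [186 150  73] ((611.8248291015625, -124.075927734375), 32.406551361083984)
L 0.446 -0.252 ((446.9019775390625, -250.5988006591797), (84.70881652832031, 72.17584991455078), 0.28137266635894775)
L 0.446 -0.158 ((447.4921875, -156.0492401123047), (74.26419067382812, 85.83338165283203), 88.38423919677734)
L 0.446 -0.064 ((446.48028564453125, -61.25828170776367), (83.92657470703125, 74.98700714111328), 1.0586059093475342)
S 0.449 0.12499999999999999 ((443.91229248046875, 128.22645568847656), (74.10257720947266, 86.34500885009766), 80.84060668945312)
S 0.449 0.21899999999999997 ((459.2853088378906, 221.06417846679688), (74.28306579589844, 86.68244934082031), 81.13451385498047)
[[ 0.      0.9614  0.2752]
 [-0.0001  0.2752 -0.9614]
 [-1.     -0.      0.0001]]
```

```bash
python3 -m crank '[[0,[2,3.18,0],[0,0,0.0587]],[0,[2,3.18,0],[0,0,0.0587]],[0,[2,3.18,0],[0,0,0.0587]],[0,[2,3.18,0],[0,0,0.0587]],[0,[2,3.18,0],[0,0,0.0587]],[0,[2,3.18,0],[0,0,0.0587]],[0,[2,3.18,0],[0,0,0.0587]],[0,[2,3.18,0],[0,0,0.0587]],[0,[2,3.18,0],[0,0,0.0587]],[0,[2,3.18,0],[0,0,0.0587]],[0,[2,3.18,0],[0,0,0.0587]]]' 40
python3 -m crank '[[0,[2,3.18,0],[0,0,0.0587]],[0,[2,3.18,0],[0,0,0.0587]],[0,[2,3.18,0],[0,0,0.0587]],[0,[2,3.18,0],[0,0,0.0587]],[0,[2,3.18,0],[0,0,0.0587]],[0,[2,3.18,0],[0,0,0.0587]],[0,[2,3.18,0],[0,0,0.0587]],[0,[2,3.18,0],[0,0,0.0587]],[0,[2,3.18,0],[0,0,0.0587]],[0,[2,3.18,0],[0,0,0.0587]],[0,[2,3.18,0],[0,0,0.0587]],[0,[0,0,0],[0,0,0]]]'
```

```text
clock: 1.87
position: [0.3927, -0.2494, 0.2316]
ee_rot: [0.223, 0.671, -0.224, 0.671]
ft_force: [0.4, 0.1, 0.6]
grip_width: 0.998
clock: 2.87
position: [0.6129, 0.1065, 0.2304]
ee_rot: [-0.002, 0.707, 0.005, 0.707]
ft_force: [-0.4, 0.4, -0.3]
grip_width: 1.001
```

```bash
python3 -m crank '[[0,[0,0,0],[0,0,0]],[0,[0,0,-3],[0,0,0]],[0,[0,0,-3],[0,0,0]],[0,[0,0,-3],[0,0,0]],[0,[0,0,0],[0,0,0]],[0,[0,0,0],[0,0,0]]]'
python3 - <<'E'
from h import *
c=viewer.camera("scene"); save(c,"a1")
a=c["frame"][100:320,180:420,::-1]; cv2.imwrite("pics/a1.png",cv2.resize(a,None,fx=2.5,fy=2.5,interpolation=cv2.INTER_CUBIC))
E
```

```text
clock: 3.37
position: [0.6113, 0.0971, 0.141]
ee_rot: [0.001, 0.708, -0.001, 0.706]
ft_force: [1.2, 0.3, 0.9]
grip_width: 0.998
```

View pics/a1.png

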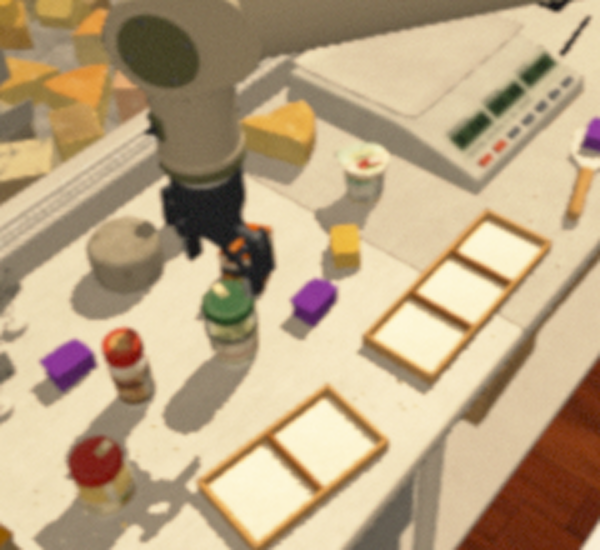

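The open fingers straddle the green lid along x, with the jar between them at about crop (230,310). Next I descend and grip.

```bash
python3 -m crank '[[0,[0,0.1,-3],[0,0,0]],[0,[0,0,-3],[0,0,0]],[0,[0,0,-2.6],[0,0,0]],[0,[0,0,0],[0,0,0]],[1,[0,0,0],[0,0,0]],[1,[0,0,0],[0,0,0]],[1,[0,0,0],[0,0,0]],[1,[0,0,0],[0,0,0]],[1,[0,0,0],[0,0,0]],[1,[0,0,0],[0,0,0]],[1,[0,0,0],[0,0,0]],[1,[0,0,0],[0,0,0]]]' 45
```

```text
clock: 4.42
position: [0.6139, 0.1001, 0.0589]
ee_rot: [0.0, 0.705, -0.0, 0.709]
ft_force: [-0.4, -1.3, 5.2]
grip_width: 0.706
```

```bash
python3 -m crank '[[1,[0,0,2],[0,0,0]],[1,[0,0,3],[0,0,0]],[1,[0,0,2],[0,0,0]],[1,[-1.83,-2.84,0],[0,0,0]],[1,[-1.83,-2.84,0],[0,0,0]],[1,[-1.83,-2.84,0],[0,0,0]],[1,[-1.83,-2.84,0],[0,0,0]],[1,[-1.83,-2.84,0],[0,0,0]],[1,[-1.83,-2.84,0],[0,0,0]],[1,[-1.83,-2.84,0],[0,0,0]],[1,[-1.83,-2.84,0],[0,0,0]],[1,[-1.83,-2.84,0],[0,0,0]]]'
python3 -m crank '[[1,[0,0,0],[0,0,0]],[1,[0,0,0],[0,0,0]],[1,[0,0,0],[0,0,0]]]'
```

```text
clock: 5.42
position: [0.4472, -0.1571, 0.1275]
ee_rot: [-0.001, 0.706, -0.001, 0.708]
ft_force: [-0.4, -0.8, -3.7]
grip_width: 0.701
clock: 5.67
position: [0.4484, -0.1555, 0.1269]
ee_rot: [-0.0, 0.706, -0.001, 0.708]
ft_force: [0.6, -0.1, -3.4]
grip_width: 0.7
```

```bash
python3 -m crank '[[1,[0,0,-2.5],[0,0,0]],[1,[0,0,-2],[0,0,0]],[1,[0,0,-1],[0,0,0]],[1,[0,0,-0.5],[0,0,0]],[1,[0,0,0],[0,0,0]],[1,[0,0,0],[0,0,0]]]'
python3 -m crank '[[1,[0,0,-0.2],[0,0,0]],[1,[0,0,-0.1],[0,0,0]],[1,[0,0,0],[0,0,0]]]'
```

```text
clock: 6.17
position: [0.4484, -0.1549, 0.0667]
ee_rot: [-0.0, 0.707, 0.0, 0.707]
ft_force: [-3.5, 0.9, 5.0]
grip_width: 0.702
clock: 6.42
position: [0.4488, -0.1553, 0.0663]
ee_rot: [-0.001, 0.707, -0.0, 0.707]
ft_force: [-17.8, 5.3, 42.6]
grip_width: 0.704
```

```bash
python3 -m crank '[[1,[0,0,0.25],[0,0,0]],[0,[0,0,0],[0,0,0]],[0,[0,0,0],[0,0,0]],[0,[0,0,0],[0,0,0]],[0,[0,0,0],[0,0,0]],[0,[0,0,0],[0,0,0]],[0,[0,0,3],[0,0,0]],[0,[0,0,3],[0,0,0]],[0,[0,0,3],[0,0,0]],[0,[0,0,0],[0,0,0]]]'
```

```text
clock: 7.25
position: [0.4501, -0.1564, 0.16]
ee_rot: [-0.001, 0.705, -0.001, 0.71]
ft_force: [0.5, -0.0, 0.9]
grip_width: 1.004
```

```bash
python3 -m crank '[[0,[2.71,1.59,0],[0,0,0.0483]],[0,[2.71,1.59,0],[0,0,0.0483]],[0,[2.71,1.59,0],[0,0,0.0483]],[0,[2.71,1.59,0],[0,0,0.0483]],[0,[2.71,1.59,0],[0,0,0.0483]],[0,[2.71,1.59,0],[0,0,0.0483]],[0,[2.71,1.59,0],[0,0,0.0483]],[0,[2.71,1.59,0],[0,0,0.0483]],[0,[2.71,1.59,0],[0,0,0.0483]],[0,[0,0,-2.5],[0,0,0]],[0,[0,0,-2.5],[0,0,0]],[0,[0,0,0],[0,0,0]]]' 30
python3 -m crank '[[0,[0,0,0],[0,0,0]],[0,[0,0,0],[0,0,0]]]';python3 - <<'E'
from h import *
for n in("scene","top"):
    c=viewer.camera(n); a=c["frame"][100:300,180:420,::-1]; cv2.imwrite(f"pics/b{n}.png",cv2.resize(a,None,fx=2.5,fy=2.5,interpolation=cv2.INTER_CUBIC))
    print([(w(c,d["location"]).round(3),d["conf"]) for t in("carton","tall_jar") for d in mark_of(t,c)[:1]])
a=cv2.vconcat([cv2.imread(f"pics/b{n}.png")[:,100:] for n in("scene","top")]); cv2.imwrite("pics/b.png",cv2.resize(a,None,fx=.6,fy=.6))
E
```

```text
clock: 8.25
position: [0.6888, -0.0126, 0.0988]
ee_rot: [-0.152, 0.693, 0.153, 0.688]
ft_force: [-1.0, -1.6, -1.9]
grip_width: 1.005
clock: 8.42
position: [0.6916, -0.013, 0.1061]
ee_rot: [-0.152, 0.69, 0.152, 0.691]
ft_force: [-0.8, 0.1, 0.6]
grip_width: 1.002
[(array([ 0.696, -0.011,  0.002]), 0.68), (array([ 0.448, -0.161,  0.003]), 0.71)]
[(array([ 0.446, -0.154,  0.008]), 0.58)]
```

View pics/b.png

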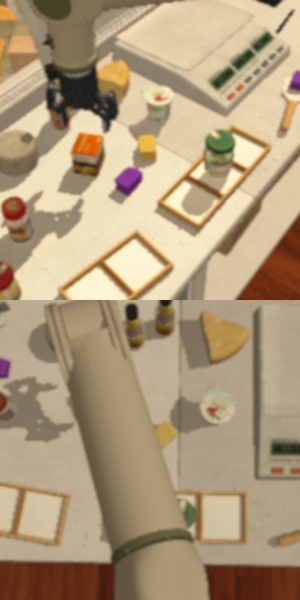

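The tall jar stands in the middle compartment and the gripper is above the carton. Next I descend and grip.

```bash
python3 -m crank '[[0,[0.1,0,-2.5],[0,0,0]],[0,[0,0,-2.5],[0,0,0]],[0,[0,0,-2.2],[0,0,0]],[0,[0,0,0],[0,0,0]],[1,[0,0,0],[0,0,0]],[1,[0,0,0],[0,0,0]],[1,[0,0,0],[0,0,0]],[1,[0,0,0],[0,0,0]],[1,[0,0,0],[0,0,0]],[1,[0,0,0],[0,0,0]],[1,[0,0,0],[0,0,0]],[1,[0,0,0],[0,0,0]]]' 30
```

```text
clock: 9.72
position: [0.6936, -0.0126, 0.0352]
ee_rot: [-0.152, 0.689, 0.152, 0.692]
ft_force: [-0.5, 1.0, 7.6]
grip_width: 0.66
```

```bash
python3 -m crank '[[1,[0,0,2],[0,0,0]],[1,[0,0,3],[0,0,0]],[1,[0,0,2],[0,0,0]],[1,[-3.06,-0.6,0],[0,0,-0.0544]],[1,[-3.06,-0.6,0],[0,0,-0.0544]],[1,[-3.06,-0.6,0],[0,0,-0.0544]],[1,[-3.06,-0.6,0],[0,0,-0.0544]],[1,[-3.06,-0.6,0],[0,0,-0.0544]],[1,[-3.06,-0.6,0],[0,0,-0.0544]],[1,[-3.06,-0.6,0],[0,0,-0.0544]],[1,[-3.06,-0.6,0],[0,0,-0.0544]],[1,[0,0,0],[0,0,0]]]'
python3 -m crank '[[1,[0,0,0],[0,0,0]],[1,[0,0,0],[0,0,0]]]'
```

```text
clock: 10.72
position: [0.4422, -0.0624, 0.1024]
ee_rot: [0.001, 0.708, -0.003, 0.706]
ft_force: [0.5, -1.2, -2.0]
grip_width: 0.659
clock: 10.88
position: [0.4482, -0.0609, 0.1037]
ee_rot: [-0.0, 0.706, -0.001, 0.708]
ft_force: [0.2, -0.1, -0.7]
grip_width: 0.66
```

```bash
python3 -m crank '[[1,[0,0,-2.5],[0,0,0]],[1,[0,0,-2],[0,0,0]],[1,[0,0,-1],[0,0,0]],[1,[0,0,-0.4],[0,0,0]],[1,[0,0,0],[0,0,0]],[1,[0,0,0],[0,0,0]]]'
python3 -m crank '[[1,[0,0,-0.1],[0,0,0]],[1,[0,0,0],[0,0,0]]]'
```

```text
clock: 11.38
position: [0.4483, -0.0603, 0.0443]
ee_rot: [0.0, 0.707, 0.0, 0.707]
ft_force: [-0.1, -0.9, -1.4]
grip_width: 0.663
clock: 11.55
position: [0.4479, -0.0607, 0.0432]
ee_rot: [0.0, 0.707, -0.0, 0.707]
ft_force: [0.6, 0.2, -2.4]
grip_width: 0.662
```

```bash
python3 -m crank '[[1,[0,0,-0.12],[0,0,0]],[1,[0,0,0],[0,0,0]],[0,[0,0,0],[0,0,0]],[0,[0,0,0],[0,0,0]],[0,[0,0,0],[0,0,0]],[0,[0,0,0],[0,0,0]],[0,[0,0,0],[0,0,0]],[0,[0,0,3],[0,0,0]],[0,[0,0,3],[0,0,0]],[0,[0,0,3],[0,0,0]],[0,[0,0,2],[0,0,0]],[0,[0,0,0],[0,0,0]]]'
```

```text
clock: 12.55
position: [0.4497, -0.061, 0.1556]
ee_rot: [-0.0, 0.705, -0.001, 0.709]
ft_force: [0.6, 0.3, -0.1]
grip_width: 0.998
```

```bash
python3 -m crank '[[0,[2.09,-0.775,0],[0,0,0.1]],[0,[2.09,-0.775,0],[0,0,0.1]],[0,[2.09,-0.775,0],[0,0,0.1]],[0,[2.09,-0.775,0],[0,0,0.1]],[0,[2.09,-0.775,0],[0,0,0.1]],[0,[2.09,-0.775,0],[0,0,0.1]],[0,[2.09,-0.775,0],[0,0,0.1]],[0,[2.09,-0.775,0],[0,0,0.1]],[0,[0,0,-3],[0,0,0]],[0,[0,0,-3],[0,0,0]],[0,[0,0,0],[0,0,0]],[0,[0,0,0],[0,0,0]]]'
python3 - <<'E'
from h import *
c=viewer.camera("scene"); save(c,"x"); a=c["frame"][120:300,220:440,::-1]; cv2.imwrite("pics/c.png",cv2.resize(a,None,fx=2.5,fy=2.5,interpolation=cv2.INTER_CUBIC))
print([(t,w(c,d["location"]).round(3),d["conf"]) for t in("carton","tall_jar","cheese_block") for d in mark_of(t,c)[:3]])
E
```

```text
clock: 13.55
position: [0.6134, -0.1225, 0.0901]
ee_rot: [-0.274, 0.652, 0.276, 0.65]
ft_force: [0.4, 0.7, 0.6]
grip_width: 1.004
[('carton', array([ 0.45 , -0.061,  0.01 ]), 0.76), ('tall_jar', array([ 0.449, -0.16 ,  0.003]), 0.73), ('cheese_block', array([ 0.588, -0.019, -0.   ]), 0.8), ('cheese_block', array([0.59 , 0.327, 0.   ]), 0.72), ('cheese_block', array([ 0.756,  0.238, -0.002]), 0.61)]
```

View pics/c.png

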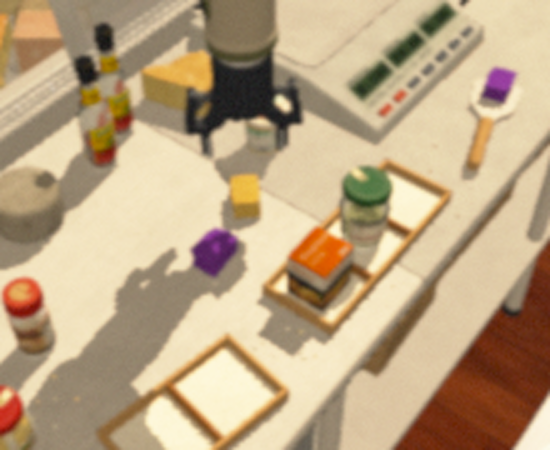

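The jar and carton are in place and the jaws line up with the cheese at crop (245,195).

```bash
python3 -m crank '[[0,[0.1,0,-3],[0,0,0]],[0,[0,0,-3],[0,0,0]],[0,[0,0,-1.7],[0,0,0]],[0,[0,0,-0.5],[0,0,0]],[0,[0,0,0],[0,0,0]],[1,[0,0,0],[0,0,0]],[1,[0,0,0],[0,0,0]],[1,[0,0,0],[0,0,0]],[1,[0,0,0],[0,0,0]],[1,[0,0,0],[0,0,0]],[1,[0,0,0],[0,0,0]],[1,[0,0,0],[0,0,0]]]' 25
python3 -m crank '[[1,[0,0,0],[0,0,0]],[1,[0,0,0],[0,0,0]],[1,[0,0,0],[0,0,0]]]'
```

```text
clock: 14.75
position: [0.6164, -0.123, 0.011]
ee_rot: [-0.275, 0.651, 0.275, 0.652]
ft_force: [-0.9, -0.4, 5.8]
grip_width: 0.451
clock: 15.0
position: [0.6164, -0.1229, 0.011]
ee_rot: [-0.275, 0.651, 0.275, 0.652]
ft_force: [-1.8, -0.5, 5.4]
grip_width: 0.461
```

```bash
python3 -m crank '[[1,[0,0,2],[0,0,0]],[1,[0,0,3],[0,0,0]],[1,[0,0,4],[0,0,0]],[1,[0,0,4],[0,0,0]],[1,[0,0,2.5],[0,0,0]],[1,[-2.11,-1.6,0],[0,0,-0.1]],[1,[-2.11,-1.6,0],[0,0,-0.1]],[1,[-2.11,-1.6,0],[0,0,-0.1]],[1,[-2.11,-1.6,0],[0,0,-0.1]],[1,[-2.11,-1.6,0],[0,0,-0.1]],[1,[-2.11,-1.6,0],[0,0,-0.1]],[1,[-2.11,-1.6,0],[0,0,-0.1]]]'
python3 -m crank '[[1,[-2.11,-1.6,0],[0,0,-0.1]],[1,[0,0,0],[0,0,0]],[1,[0,0,0],[0,0,0]],[1,[0,0,0],[0,0,0]],[1,[0,0,0],[0,0,0]]]'
```

```text
clock: 16.0
position: [0.4669, -0.2354, 0.1651]
ee_rot: [-0.033, 0.706, 0.033, 0.707]
ft_force: [1.0, -0.3, -1.2]
grip_width: 0.456
clock: 16.42
position: [0.4478, -0.2497, 0.1649]
ee_rot: [-0.001, 0.707, 0.001, 0.707]
ft_force: [-0.1, -0.2, -0.2]
grip_width: 0.458
```

```bash
python3 -m crank '[[1,[0,-0.05,-3.5],[0,0,0]],[1,[0,0,-3.5],[0,0,0]],[1,[0,0,-3.5],[0,0,0]],[1,[0,0,-2],[0,0,0]],[1,[0,0,-1.4],[0,0,0]],[1,[0,0,-0.5],[0,0,0]],[1,[0,0,0],[0,0,0]],[1,[0,0,0],[0,0,0]]]'
python3 -m crank '[[1,[0,0,-0.1],[0,0,0]],[1,[0,0,0],[0,0,0]]]'
```

```text
clock: 17.08
position: [0.4478, -0.2505, 0.021]
ee_rot: [-0.0, 0.707, 0.0, 0.707]
ft_force: [-0.0, -0.4, -1.3]
grip_width: 0.457
clock: 17.25
position: [0.4474, -0.2512, 0.0201]
ee_rot: [0.0, 0.707, -0.0, 0.707]
ft_force: [-1.1, -0.5, -1.6]
grip_width: 0.457
```

```bash
python3 -m crank '[[1,[0,0,-0.12],[0,0,0]],[1,[0,0,0],[0,0,0]],[0.38,[0,0,0],[0,0,0]],[0.38,[0,0,0],[0,0,0]],[0.38,[0,0,0],[0,0,0]],[0.38,[0,0,0],[0,0,0]],[0.38,[0,0,2],[0,0,0]],[0.38,[0,0,3],[0,0,0]],[0,[0,0,4],[0,0,0]],[0,[0,0,4],[0,0,0]],[0,[0,0,1],[0,0,0]],[0,[0,0,0],[0,0,0]]]'
```

```text
clock: 18.25
position: [0.4486, -0.2522, 0.162]
ee_rot: [-0.001, 0.705, -0.002, 0.709]
ft_force: [0.6, -0.9, -0.1]
grip_width: 1.004
```

```bash
python3 -m crank '[[0,[0.88,3.62,0],[0,0,0]],[0,[0.88,3.62,0],[0,0,0]],[0,[0.88,3.62,0],[0,0,0]],[0,[0.88,3.62,0],[0,0,0]],[0,[0.88,3.62,0],[0,0,0]],[0,[0.88,3.62,0],[0,0,0]],[0,[0.88,3.62,0],[0,0,0]],[0,[0.88,3.62,0],[0,0,0]]]'
python3 -m crank '[[0,[0.88,3.62,0],[0,0,0]],[0,[0.88,3.62,0],[0,0,0]],[0,[0.88,3.62,0],[0,0,0]],[0,[0.88,3.62,0],[0,0,0]],[0,[0.88,3.62,0],[0,0,0]],[0,[0.88,3.62,0],[0,0,0]],[0,[0.88,3.62,0],[0,0,0]],[0,[0.88,3.62,0],[0,0,0]],[0,[0,0,-2],[0,0,0]],[0,[0,0,-1.5],[0,0,0]],[0,[0,0,0],[0,0,0]],[0,[0,0,0],[0,0,0]]]'
python3 - <<'E'
from h import *
for n in("scene","top"):
    c=viewer.camera(n); a=c["frame"][150:340,160:440,::-1]; cv2.imwrite(f"pics/d{n}.png",cv2.resize(a,None,fx=2,fy=2,interpolation=cv2.INTER_CUBIC))
    print([(t,w(c,d["location"]).round(3),d["conf"]) for t in("carton","tall_jar","cheese_block","squat_jar","slim_jar") for d in mark_of(t,c)[:3]])
cv2.imwrite("pics/d.png",cv2.resize(cv2.vconcat([cv2.imread(f"pics/d{n}.png") for n in("scene","top")]),None,fx=.78,fy=.78))
E
```

```text
clock: 18.92
position: [0.5168, 0.0399, 0.1574]
ee_rot: [0.0, 0.707, -0.001, 0.707]
ft_force: [1.3, -0.7, 0.8]
grip_width: 1.001
clock: 19.92
position: [0.5873, 0.3258, 0.1216]
ee_rot: [0.0, 0.708, -0.002, 0.706]
ft_force: [0.7, 0.1, 1.1]
grip_width: 0.998
[('carton', array([ 0.449, -0.062,  0.01 ]), 0.87), ('tall_jar', array([ 0.447, -0.16 ,  0.005]), 0.91), ('tall_jar', array([ 0.449, -0.16 , -0.001]), 0.31), ('cheese_block', array([ 0.449, -0.249,  0.011]), 0.64), ('cheese_block', array([ 0.587, -0.017,  0.   ]), 0.53), ('cheese_block', array([0.668, 0.219, 0.002]), 0.5), ('squat_jar', array([ 0.59 ,  0.326, -0.001]), 0.9), ('slim_jar', array([ 0.669,  0.214, -0.001]), 0.75)]
[('carton', array([ 0.448, -0.06 ,  0.006]), 0.83), ('carton', array([ 0.447, -0.25 ,  0.008]), 0.21), ('tall_jar', array([ 0.448, -0.156,  0.004]), 0.7), ('cheese_block', array([ 0.45 , -0.544,  0.002]), 0.74), ('cheese_block', array([ 0.757,  0.242, -0.   ]), 0.66), ('cheese_block', array([ 0.447, -0.251,  0.01 ]), 0.55), ('squat_jar', array([0.59 , 0.329, 0.   ]), 0.54), ('slim_jar', array([0.669, 0.21 , 0.001]), 0.58)]
```

View pics/d.png

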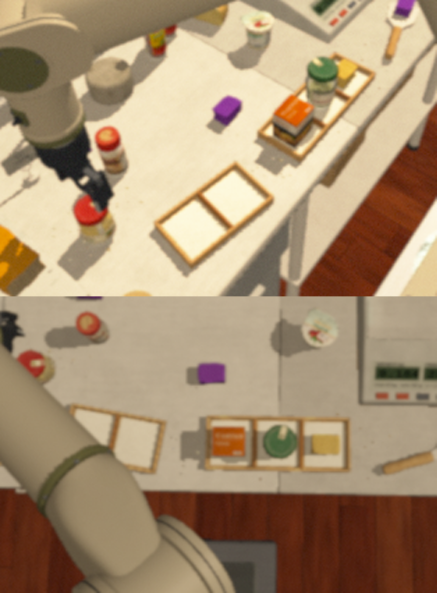

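The first kit stands correctly: carton, jar and cheese sit in a row. The gripper is over the squat jar, so I descend next.

```bash
python3 -m crank '[[0,[0.2,0.15,-2.5],[0,0,0]],[0,[0,0,-3],[0,0,0]],[0,[0,0,-2.5],[0,0,0]],[0,[0,0,0],[0,0,0]],[1,[0,0,0],[0,0,0]],[1,[0,0,0],[0,0,0]],[1,[0,0,0],[0,0,0]],[1,[0,0,0],[0,0,0]],[1,[0,0,0],[0,0,0]],[1,[0,0,0],[0,0,0]],[1,[0,0,0],[0,0,0]],[1,[0,0,0],[0,0,0]]]' 45
python3 -m crank '[[1,[0,0,0],[0,0,0]],[1,[0,0,2.5],[0,0,0]],[1,[0,0,2.5],[0,0,0]],[1,[0,0,2],[0,0,0]],[1,[0,0,0],[0,0,0]],[1,[0,0,0],[0,0,0]]]'
```

```text
clock: 21.52
position: [0.5904, 0.3305, 0.0463]
ee_rot: [0.001, 0.706, 0.0, 0.708]
ft_force: [-2.3, -1.5, 6.7]
grip_width: 0.658
clock: 22.02
position: [0.5904, 0.33, 0.1155]
ee_rot: [0.001, 0.706, 0.0, 0.708]
ft_force: [-0.8, -1.1, -2.5]
grip_width: 0.654
```

```bash
python3 -m crank '[[1,[-2.62,-2.18,0],[0,0,0]],[1,[-2.62,-2.18,0],[0,0,0]],[1,[-2.62,-2.18,0],[0,0,0]],[1,[-2.62,-2.18,0],[0,0,0]],[1,[-2.62,-2.18,0],[0,0,0]],[1,[0,0,0],[0,0,0]],[1,[0,0,0],[0,0,0]],[1,[0,0,-2.5],[0,0,0]],[1,[0,0,-2],[0,0,0]],[1,[0,0,-1],[0,0,0]],[1,[0,0,-0.4],[0,0,0]],[1,[0,0,0],[0,0,0]]]'
python3 -m crank '[[1,[0,0,-0.1],[0,0,0]],[1,[0,0,0],[0,0,0]]]'
```

```text
clock: 23.02
position: [0.4585, 0.221, 0.0546]
ee_rot: [0.0, 0.708, -0.0, 0.707]
ft_force: [0.2, 0.1, -1.5]
grip_width: 0.654
clock: 23.18
position: [0.459, 0.2212, 0.0542]
ee_rot: [0.0, 0.707, -0.0, 0.707]
ft_force: [-3.8, -2.8, 7.0]
grip_width: 0.653
```

On the floor. Next I release, lift, and take the slim jar at (0.669, 0.212).

```bash
python3 -m crank '[[0,[0,0,0],[0,0,0]],[0,[0,0,0],[0,0,0]],[0,[0,0,0],[0,0,0]],[0,[0,0,0],[0,0,0]],[0,[0,0,0],[0,0,0]],[0,[0,0,3],[0,0,0]],[0,[0,0,3],[0,0,0]],[0,[0,0,3],[0,0,0]],[0,[0,0,1],[0,0,0]],[0,[0,0,0],[0,0,0]],[0,[0,0,0],[0,0,0]]]'
python3 -m crank '[[0,[3.5,-0.15,0],[0,0,0]],[0,[3.5,-0.15,0],[0,0,0]],[0,[3.5,-0.15,0],[0,0,0]],[0,[3.5,-0.15,0],[0,0,0]],[0,[3.5,-0.15,0],[0,0,0]],[0,[3.5,-0.15,0],[0,0,0]],[0,[0,0,0],[0,0,0]],[0,[0,0,0],[0,0,0]],[0,[0,0,-1.5],[0,0,0]],[0,[0,0,0],[0,0,0]]]' 30
python3 - <<'E'
from h import *
for n in("scene","top"):
    c=viewer.camera(n); a=c["frame"][130:330,160:400,::-1]; cv2.imwrite(f"pics/e{n}.png",cv2.resize(a,None,fx=2,fy=2,interpolation=cv2.INTER_CUBIC))
    print([(t,w(c,d["location"]).round(3),d["conf"]) for t in("squat_jar","slim_jar") for d in mark_of(t,c)[:2]])
cv2.imwrite("pics/e.png",cv2.resize(cv2.vconcat([cv2.imread(f"pics/e{n}.png") for n in("scene","top")]),None,fx=.75,fy=.75))
E
```

```text
clock: 24.1
position: [0.4589, 0.2202, 0.1534]
ee_rot: [0.0, 0.707, -0.001, 0.707]
ft_force: [0.3, 0.1, 0.1]
grip_width: 1.0
clock: 24.93
position: [0.6664, 0.2114, 0.1346]
ee_rot: [-0.001, 0.709, -0.0, 0.706]
ft_force: [-0.2, 0.1, -1.5]
grip_width: 1.001
[('squat_jar', array([0.459, 0.216, 0.01 ]), 0.66), ('slim_jar', array([ 0.664,  0.216, -0.001]), 0.75)]
[('squat_jar', array([0.459, 0.219, 0.008]), 0.42), ('slim_jar', array([0.669, 0.212, 0.003]), 0.61), ('slim_jar', array([ 0.449, -0.058,  0.008]), 0.4)]
```

View pics/e.png

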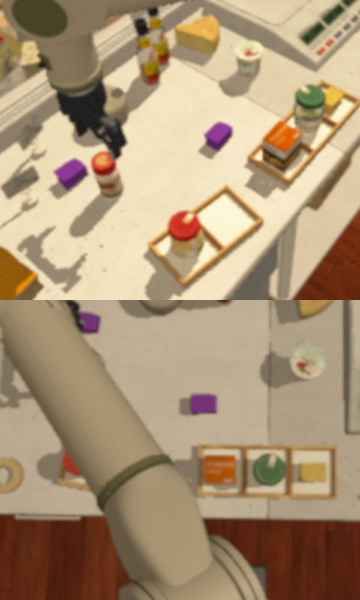

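```bash
python3 -m crank '[[0,[0,0.1,-2.5],[0,0,0]],[0,[0,0,-3],[0,0,0]],[0,[0,0,-2.7],[0,0,0]],[0,[0,0,0],[0,0,0]],[1,[0,0,0],[0,0,0]],[1,[0,0,0],[0,0,0]],[1,[0,0,0],[0,0,0]],[1,[0,0,0],[0,0,0]],[1,[0,0,0],[0,0,0]],[1,[0,0,0],[0,0,0]],[1,[0,0,0],[0,0,0]],[1,[0,0,0],[0,0,0]]]' 30
python3 -m crank '[[1,[0,0,0],[0,0,0]],[1,[0,0,0],[0,0,0]],[1,[0,0,2.5],[0,0,0]],[1,[0,0,2.5],[0,0,0]],[1,[0,0,2.5],[0,0,0]],[1,[0,0,0],[0,0,0]],[1,[0,0,0],[0,0,0]]]'
```

```text
clock: 26.23
position: [0.6694, 0.2132, 0.0589]
ee_rot: [0.001, 0.706, -0.0, 0.708]
ft_force: [-1.6, -0.5, 6.5]
grip_width: 0.516
clock: 26.82
position: [0.6697, 0.213, 0.1343]
ee_rot: [0.001, 0.706, -0.0, 0.709]
ft_force: [-0.4, 0.3, -2.4]
grip_width: 0.507
```

```bash
python3 -m crank '[[1,[-3.21,-1.21,0],[0,0,0]],[1,[-3.21,-1.21,0],[0,0,0]],[1,[-3.21,-1.21,0],[0,0,0]],[1,[-3.21,-1.21,0],[0,0,0]],[1,[-3.21,-1.21,0],[0,0,0]],[1,[-3.21,-1.21,0],[0,0,0]],[1,[-3.21,-1.21,0],[0,0,0]],[1,[0,0,0],[0,0,0]],[1,[0,0,0],[0,0,0]],[1,[0,0,0],[0,0,0]]]'
python3 -m crank '[[1,[0,0,-2.5],[0,0,0]],[1,[0,0,-2.5],[0,0,0]],[1,[0,0,-1.1],[0,0,0]],[1,[0,0,-0.5],[0,0,0]],[1,[0,0,0],[0,0,0]],[1,[0,0,0],[0,0,0]]]'
python3 -m crank '[[1,[0,0,-0.1],[0,0,0]],[1,[0,0,0],[0,0,0]]]'
```

```text
clock: 27.65
position: [0.4444, 0.1274, 0.1316]
ee_rot: [0.0, 0.707, -0.001, 0.708]
ft_force: [-0.1, -0.4, -1.4]
grip_width: 0.51
clock: 28.15
position: [0.4444, 0.1288, 0.0655]
ee_rot: [0.001, 0.707, 0.001, 0.707]
ft_force: [0.9, 0.5, -1.9]
grip_width: 0.513
clock: 28.32
position: [0.4445, 0.1282, 0.0647]
ee_rot: [0.001, 0.707, -0.0, 0.707]
ft_force: [0.8, 0.3, -0.2]
grip_width: 0.515
```

```bash
python3 -m crank '[[1,[0,0,-0.1],[0,0,0]],[1,[0,0,0],[0,0,0]]]'; python3 -m crank '[[1,[0,0,-0.1],[0,0,0]],[1,[0,0,0],[0,0,0]]]'
```

```text
clock: 28.48
position: [0.4446, 0.1283, 0.0646]
ee_rot: [0.0, 0.707, -0.0, 0.707]
ft_force: [-5.1, -1.6, 14.6]
grip_width: 0.51
clock: 28.65
position: [0.4447, 0.1284, 0.0644]
ee_rot: [0.0, 0.707, -0.001, 0.707]
ft_force: [-10.7, -2.6, 30.3]
grip_width: 0.509
```

On the floor. Next I ease off, release, lift and move clear.

```bash
python3 -m crank '[[1,[0,0,0.18],[0,0,0]],[0.3,[0,0,0],[0,0,0]],[0,[0,0,0],[0,0,0]],[0,[0,0,0],[0,0,0]],[0,[0,0,0],[0,0,0]],[0,[0,0,0],[0,0,0]],[0,[0,0,0],[0,0,0]],[0,[0,0,3],[0,0,0]],[0,[0,0,3],[0,0,0]],[0,[0,0,3],[0,0,0]],[0,[0,0,3],[0,0,0]],[0,[0,0,0],[0,0,0]]]'
python3 -m crank '[[0,[3.5,0,0],[0,0,0]],[0,[3.5,0,0],[0,0,0]],[0,[3.5,0,0],[0,0,0]],[0,[3.5,-1.5,0],[0,0,0]],[0,[3.5,-1.5,0],[0,0,0]],[0,[2,-2,0],[0,0,0]],[0,[0,0,0],[0,0,0]],[0,[0,0,0],[0,0,0]],[0,[0,0,0],[0,0,0]]]'
python3 - <<'E'
from h import *
for n in("scene","top"):
    c=viewer.camera(n); a=c["frame"][150:330,180:420,::-1]; cv2.imwrite(f"pics/f{n}.png",cv2.resize(a,None,fx=2,fy=2,interpolation=cv2.INTER_CUBIC))
    print([(t,w(c,d["location"]).round(3),d["conf"]) for t in("squat_jar","slim_jar","tall_jar","carton","cheese_block","foil_tub") for d in mark_of(t,c)[:1]])
cv2.imwrite("pics/f.png",cv2.resize(cv2.vconcat([cv2.imread(f"pics/f{n}.png") for n in("scene","top")]),None,fx=.83,fy=.83))
E
```

```text
clock: 29.65
position: [0.4463, 0.1288, 0.1892]
ee_rot: [0.0, 0.705, -0.0, 0.71]
ft_force: [0.4, -0.4, 0.9]
grip_width: 0.999
clock: 30.4
position: [0.6384, 0.0785, 0.1836]
ee_rot: [0.0, 0.707, 0.0, 0.707]
ft_force: [-0.5, 0.2, -0.2]
grip_width: 1.001
[('squat_jar', array([0.461, 0.217, 0.007]), 0.7), ('slim_jar', array([0.444, 0.132, 0.009]), 0.66), ('tall_jar', array([ 0.449, -0.159,  0.004]), 0.68), ('carton', array([ 0.447, -0.062,  0.011]), 0.82), ('cheese_block', array([ 0.757,  0.242, -0.   ]), 0.82), ('foil_tub', array([ 0.669, -0.235,  0.001]), 0.65)]
[('squat_jar', array([0.459, 0.22 , 0.004]), 0.98), ('slim_jar', array([0.448, 0.127, 0.009]), 0.57), ('tall_jar', array([ 0.449, -0.157,  0.005]), 0.73), ('carton', array([ 0.448, -0.058,  0.008]), 0.71), ('cheese_block', array([ 0.445, -0.545,  0.001]), 0.83), ('foil_tub', array([ 0.668, -0.23 , -0.003]), 0.69)]
```

View pics/f.png

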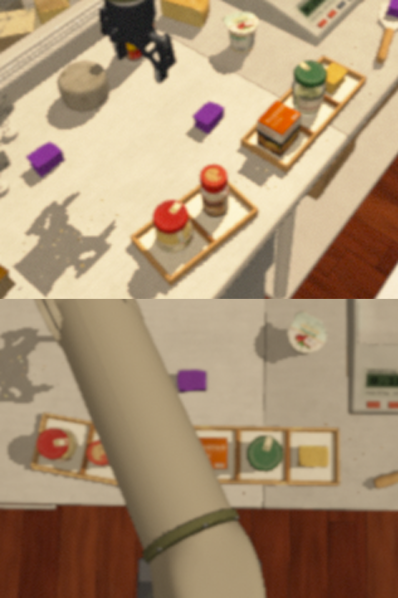

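All five items stand in their compartments and the gripper is clear, so I'm handing the job in.

```bash
python3 -c "
from workcell import manip; print(manip.hand_in())"
```

```text
the job is handed in; nothing more can be done
None
```

Both gift kits are made up and the job is handed in, at about 30 s of the 115 s allowed.

- **Three-compartment tray:** the tall jar is in the middle, with the carton in the left end compartment and the yellow cheese in the right.
- **Two-compartment tray:** the squat jar is in the left compartment and the slim jar in the right.

**Last checks:** in the final pictures all five things stand upright inside their compartments. The networks put the four jars and carton within about 4 mm of where I aimed them. The foil tub had not moved, and the gripper was open and well clear.

**Where the checks disagreed:**
- **Cheese:** in the last look the cheese network's best guesses were the purple look-alikes. I confirmed the cheese from the picture, and from an earlier reading at (0.447, -0.251), within a millimetre of its compartment's centre.
- **Wrist force:** it rose briefly to about 47 N when I set down the tall jar and about 32 N for the slim jar. Both are below the 120 N limit.

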